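# Nest the stacking cups in their carrier and close the retaining bar

### The job

Pack the mixing cups for carrying: nest the two loose aluminium cups, one after the other, into the cup that already stands in the steel carrier, so that all three are fully seated in one straight upright stack. Then swing the carrier's retaining bar over the stack until it is fully home in its catch, let go, and leave the other things on the bench where they are.

Things in the scene. Friction and masses are not known exactly. Their poses are not given: they have to be found in the camera images.
- cup_a: plain aluminium cup, open on top, 76 mm tall: tapered body (outer diameter 38 mm at the foot, 56 mm at 40 mm up), shoulder, then straight collar of 66 mm outer diameter from 42.5 mm up to the rim; wall 2.5 mm, about 150 g. Origin: centre of the underside, z up. Stands upright and loose on the bench; equal to the other two cups
- cup_b: plain aluminium cup, open on top, 76 mm tall: tapered body (outer diameter 38 mm at the foot, 56 mm at 40 mm up), shoulder, then straight collar of 66 mm outer diameter from 42.5 mm up to the rim; wall 2.5 mm, about 150 g. Origin: centre of the underside, z up. The second loose one, also upright on the bench
- cup_base: the third cup, same as the others; stands upright, loose, in the carrier's foot ring; the others go into it. A cup nested in another hangs with its shoulder on the lower rim, its origin 34.5 mm above that of the lower cup; 2 to 3 mm play round its body. Origin: centre of the underside, z up
- carrier: fixed steel carrier: base plate 110 x 180 x 8 mm; two upright 14 mm posts on its y axis, 70 mm either side of the centre: hinge post at -y, catch post at +y, about 160 mm tall (catch top 180 mm). Open from above between the posts and on its -x and +x sides. Origin: centre of the underside; at yaw 0 its -x side faces the robot
- carrier_seat (a point): centre of the foot ring, on top of the base plate, where the underside of the lowest cup stands
- retaining_bar (a joint): bar's hinge, vertical axis on the hinge post, rad: 0 = closed (hard stop), bar along carrier +y, end in the catch; grows as it swings out on the -x side (1.57 = along carrier -x), to 2.5. Bar level, underside 162 mm above bench, 10 mm thick, 12 wide, 148 long; passes 9 mm over a seated stack. Friction 0.06 N m: stays where left
- bar_hinge (a point): point on the bar's hinge axis at half the bar's thickness
- bar_grip (a point): middle of the upright black finger peg on the bar, 95 mm from the hinge axis; the peg is 14 mm in diameter and stands 30 mm up from the bar's top (from 172 to 202 mm above the bench); it may be pushed or pinched
- catch (a point): middle of the catch, a C-shaped steel mouth open to the carrier's -x side, where the bar's end rests when closed
- round_tin: bystander: round brown tin with screws, 90 mm wide, 29 mm tall; origin at the underside
- sanding_block: bystander: cork-coloured sanding block 64 x 112 x 36 mm; origin at the underside
- offcut: bystander: wood offcut 60 x 90 x 22 mm; origin at the underside
Things that resemble listed ones, but are neither listed nor needed, are in the scene too. What is shaped like the cup_a but blue or yellow is not meant.

How it is judged:
On the way, in this order (a step that is already met when the one before it is completed fails the run):
1. one loose cup is fully nested in the cup in the carrier and the bar is still open (distance between cup_base and carrier_seat below 0.006 m and angle between cup_base's own z axis and vertical below 0.06 rad and ((z of cup_a in the frame of cup_base between 0.0315 and 0.0375 m and horizontal distance between cup_a and cup_base below 0.005 m and angle between the z axis of cup_a and the z axis of cup_base, either way round below 0.06 rad) or (z of cup_b in the frame of cup_base between 0.0315 and 0.0375 m and horizontal distance between cup_b and cup_base below 0.005 m and angle between the z axis of cup_b and the z axis of cup_base, either way round below 0.06 rad)) and value of joint retaining_bar above 0.8 rad), for 0.2 s.
2. both loose cups are nested, released, in one stack, the bar still open (distance between cup_base and carrier_seat below 0.006 m and angle between cup_base's own z axis and vertical below 0.06 rad and (((z of cup_a in the frame of cup_base between 0.0315 and 0.0375 m and horizontal distance between cup_a and cup_base below 0.005 m and angle between the z axis of cup_a and the z axis of cup_base, either way round below 0.06 rad) and (z of cup_b in the frame of cup_a between 0.0315 and 0.0375 m and horizontal distance between cup_b and cup_a below 0.005 m and angle between the z axis of cup_b and the z axis of cup_a, either way round below 0.06 rad)) or ((z of cup_b in the frame of cup_base between 0.0315 and 0.0375 m and horizontal distance between cup_b and cup_base below 0.005 m and angle between the z axis of cup_b and the z axis of cup_base, either way round below 0.06 rad) and (z of cup_a in the frame of cup_b between 0.0315 and 0.0375 m and horizontal distance between cup_a and cup_b below 0.005 m and angle between the z axis of cup_a and the z axis of cup_b, either way round below 0.06 rad))) and value of joint retaining_bar above 0.8 rad and contact force between the fingers and cup_a below 0.1 N and contact force between the fingers and cup_b below 0.1 N and contact force between the fingers and cup_base below 0.1 N), for 0.2 s.
3. the retaining bar is home in its catch over the stack (distance between cup_base and carrier_seat below 0.006 m and angle between cup_base's own z axis and vertical below 0.06 rad and (((z of cup_a in the frame of cup_base between 0.0315 and 0.0375 m and horizontal distance between cup_a and cup_base below 0.005 m and angle between the z axis of cup_a and the z axis of cup_base, either way round below 0.06 rad) and (z of cup_b in the frame of cup_a between 0.0315 and 0.0375 m and horizontal distance between cup_b and cup_a below 0.005 m and angle between the z axis of cup_b and the z axis of cup_a, either way round below 0.06 rad)) or ((z of cup_b in the frame of cup_base between 0.0315 and 0.0375 m and horizontal distance between cup_b and cup_base below 0.005 m and angle between the z axis of cup_b and the z axis of cup_base, either way round below 0.06 rad) and (z of cup_a in the frame of cup_b between 0.0315 and 0.0375 m and horizontal distance between cup_a and cup_b below 0.005 m and angle between the z axis of cup_a and the z axis of cup_b, either way round below 0.06 rad))) and value of joint retaining_bar below 0.07 rad), for 0.2 s.
At the end, for the whole second after the job is handed in: All three cups in one stack in the carrier (either order): each upper cup 31.5-37.5 mm above the one below, within 5 mm and 0.06 rad of its axis; the lowest within 6 mm of its seat, upright within 0.06 rad; bar within 0.07 rad of closed; all released, at rest (all of step 3 and velocity of joint retaining_bar between -0.05 and 0.05 rad/s and linear speed of each of cup_a, cup_b, cup_base below 0.02 m/s and contact force between the fingers and cup_a below 0.1 N and contact force between the fingers and cup_b below 0.1 N and contact force between the fingers and cup_base below 0.1 N); the robot touches nothing.
It fails at once if the round tin is moved more than 30 mm (distance of round_tin from where it was at the start of the episode above 0.03 m).
It fails at once if the sanding block is moved more than 30 mm (distance of sanding_block from where it was at the start of the episode above 0.03 m).
It fails at once if the wood offcut is moved more than 30 mm (distance of offcut from where it was at the start of the episode above 0.03 m).
It fails at once if a cup is tipped over (angle between any of cup_a, cup_b, cup_base's own z axis and vertical above 0.8 rad).
It also fails if it takes over 72 s, if anything falls off the work surface, if the arm or the gripper's body presses on something with over 40 N, if the wrist force passes 120 N, or if a joint passes its speed limit or range.

### The arm

A 7-joint arm with a two-finger parallel gripper is mounted at the origin on a cart in front of the work surface, level with it; the furniture and walls round the work are solid. World frame = base frame: x ahead of the robot, y to its left, z up, the work surface at z = 0. Lengths are in m, angles in rad, forces in N, time in s.
With the tool pointing down it reaches from about 0.425 to 0.925 m from the base axis. Payload 6.8 kg.
Tool frame: the origin (TCP) lies on the centre line of the jaws, within the pads' length; the fingertips stand 25 mm ahead of it and the grasp point (between the pads) lies 6 mm ahead of it (manip.tips_ahead is the distance from the TCP to the fingertips, in m); z points along the fingers, y is the direction in which the jaws open and shut (so a half turn about z gives the same grasp; the last joint's range is limited). The gripper opens to 88 mm and grips with 3 to 60 N. Pads are 20 mm wide; open, the fingers measure 115 mm over their backs; the gripper's body (75 mm by 178 mm) begins 61 mm behind the grasp point.
Start: joints at [1.069, 0.477, 0.022, 1.555, -0.011, 1.109, -0.083], TCP at [0.259, -0.623, 0.248] pointing down, gripper open.
Joint ranges: [-2.96, 2.96], [-0.34, 2.1], [-1.41, 1.46], [0.24, 2.44], [-1.37, 4.51], [0.17, 1.92], [-2.96, 2.96]. Speed limits (rad/s): [2.39, 2.39, 3.14, 3.14, 3.14, 3.14, 3.14].

### API

Orientations are given as a unit quaternion [x, y, z, w].
In Python, from cell import manip, viewer, workorder gives the robot as it stands.
- The arm moves only by the tool send_rows, never from a script. Its argument "deltas" is a list of rows, each an object of numbers: "dx", "dy", "dz": the shift along the tool's x, y, z in m; "rx", "ry", "rz": the turn, a rotation vector about the tool's x, y, z in rad. A call has 1 to 5 rows; each row is the pose to reach, as a shift and turn from the pose commanded when the call began, along the tool's axes at that moment; what a row does not reach only later rows make up. A row lasts 1/10 s, in which the tool goes at most 50 mm and 8.59 degrees, less where a joint would pass 70% of its speed; a pose out of reach is approached as far as the arm can. A call with a gripper value outside its range is refused whole. "jaw" is the finger opening in m, from 0 to 0.0878, set as the call begins (left out, the last holds). The fingers move at their own pace and stop on an object; "grip_force" is the grip in N (left out, the last holds). Time passes only in rows, so rows that repeat a pose let the fingers close. It gives the time, the measured TCP pose, the force and the opening at its end, in the units of the state.
- manip.read_state(): the state, without advancing time (a new reading comes with each control period).
- viewer.snapshot(name): name is "scene" or "top"; returns a dict with "image" (400x640x3 uint8, blue, green, red), "z_map" (400x640 float32, m along the optical axis (not along the pixel's ray), 0 where there is no reading), "intrinsics" (3x3 intrinsics, pixels), "R" (3x3) and "t" (3): a world point X has camera coordinates R X + t. Camera axes: x right, y down, z forward; pixel columns grow to the right and rows downward; lengths in m; the calibration is good to about 2 mm. A picture is of the moment at which its call begins.
- workorder.sign_off(): hands the job in, once; it reports no verdict.
The state is a dict: "time": time; "q": joint angles; "joint_velocities": joint speeds; "joint_torque": joint torques, N m; "tcp_pos": TCP position; "eef_rot": TCP orientation; "wrist_force": force on the tool from outside, world axes, zero at the start; "moment": the same for the moment, N m; "grip_width": opening from 0.0 (shut) to 1.0 (fully open).
Only numpy, scipy, OpenCV 4.12 (cv2) and the standard library are available. Lean on these libraries where they do the work, as an engineer would, in place of code of your own. Each camera call takes 0.05 s, during which the arm holds its last target. There are 200 camera calls.

## Working session

There is one attempt and no reset: what is moved stays moved. The work goes in short steps, Python scripts to look and compute and a tool call to move; the robot and the scene stay as the last step left them, time stands still between calls to the robot, and variables do not carry over. Pictures are saved under pics/ and viewed, about 8 in all and at most 12, crops included, and the job is handed in when it is done.

Besides the shell and the picture viewer there is one more tool, called after ">>>" as name(argument=value, ...), one argument or row to a line, values as JSON. send_rows: Moves the arm, as the interface text tells. Its arguments: {"type":"object","properties":{"deltas":{"type":"array"},"jaw":{"type":"number"},"grip_force":{"type":"number"}},"required":["deltas"]}

```bash
ls; mkdir -p pics
cat > h.py <<'E'
import numpy as np, cv2
from cell import manip, viewer, workorder
def snap(n, f=None):
    s=viewer.snapshot(n)
    if f: cv2.imwrite('pics/'+f,s['image'])
    return s
def world(s):
    z=s['z_map'];K=np.array(s['intrinsics']);R=np.array(s['R']);t=np.array(s['t'])
    v,u=np.mgrid[:z.shape[0],:z.shape[1]]
    c=np.stack([(u-K[0,2])/K[0,0]*z,(v-K[1,2])/K[1,1]*z,z],-1)
    return (c-t)@R
def st():
    s=manip.read_state(); print({k:np.round(s[k],4).tolist() for k in('time','tcp_pos','eef_rot','wrist_force','grip_width','q')}); return s
E
python3 - <<'E'
from h import *
st()
for n in('scene','top'):
    s=snap(n,n+'0.png'); np.savez(n+'0.npz',**s)
    R=np.array(s['R']);print(n,-R.T@np.array(s['t']),R.round(3).tolist(),np.array(s['intrinsics'])[0])
a,b=[cv2.imread(f'pics/{n}0.png') for n in('scene','top')]
E
```

```text
pics
{'time': 0.0, 'tcp_pos': [0.2588, -0.6228, 0.2467], 'eef_rot': [0.9807, 0.1956, -0.0002, -0.0008], 'wrist_force': [0.0135, 0.9788, 0.1709], 'grip_width': 1.0031, 'q': [1.0689, 0.4778, 0.0223, 1.5564, -0.0115, 1.1093, -0.0831]}
scene [0.08550434 0.77607405 0.62213585] [[-0.849, -0.528, -0.004], [-0.26, 0.424, -0.867], [0.46, -0.736, -0.498]] [426.32195616   0.         315.94406172]
top [0.32258527 0.01844179 1.07072665] [[0.05, -0.999, 0.007], [-0.973, -0.051, -0.225], [0.225, 0.004, -0.974]] [371.71581186   0.         318.95878208]
```

View pics/scene0.png

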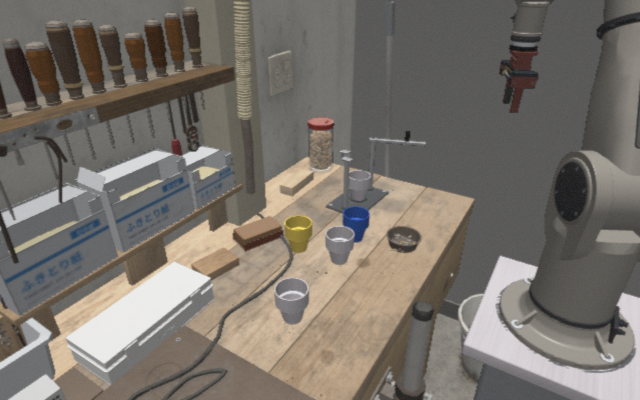

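View pics/top0.png

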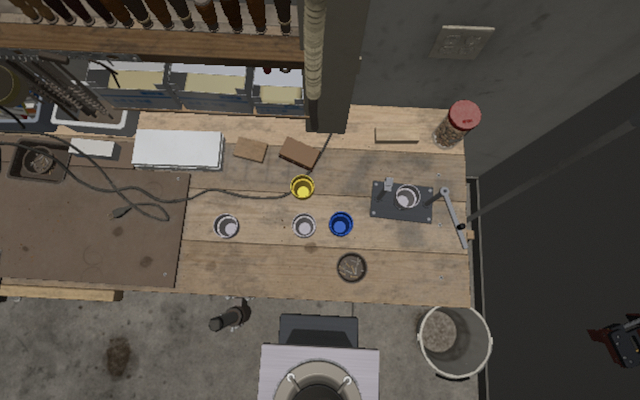

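The scene view shows loose silver cups at (292,298) and (340,244), and the carrier cup at (358,185). In the top view they are at (227,226), (304,226) and (408,197). The bar is open, running from (446,190) to (464,246) in the top view. Blue and yellow decoys sit near the second cup.

```bash
cat >> h.py <<'E'
def circ(p):
    A=np.c_[2*p,np.ones(len(p))]
    for _ in range(4):
        x=np.linalg.lstsq(A,(p**2).sum(1),rcond=None)[0];r=np.sqrt(x[2]+x[:2]@x[:2])
        e=abs(np.hypot(*(p-x[:2]).T)-r);k=e<max(.002,1.5*np.median(e));p=p[k];A=A[k]
    return x[:2].round(4),r.round(4),len(p)
def rim(s,c,zr,w=.05):
    W=world(s); m=(abs(W[...,2]-zr)<.006)&(np.hypot(W[...,0]-c[0],W[...,1]-c[1])<w)&(s['z_map']>0)
    return circ(W[m][:,:2]), W[m][:,2].max().round(4)
E
python3 - <<'E'
from h import *
S=np.load('top0.npz');C=np.load('scene0.npz')
W=world(S);V=world(C)
for n,(u,v) in dict(c1=(227,226),c2=(304,226),cb=(408,197),blue=(341,224),yel=(303,187),tin=(351,267)).items():
    w=W[v-16:v+17,u-16:u+17].reshape(-1,3); zr={'cb':.084,'tin':.029}.get(n,.076)
    c=w[abs(w[:,2]-zr)<.006][:,:2]
    print(n,len(c),c.mean(0).round(3), rim(S,c.mean(0),zr), rim(C,c.mean(0),zr))
for n,(u,v) in dict(hing=(446,190),mid=(455,215),end=(464,246),peg=(460,226),catch=(388,183),pl1=(372,181),pl2=(373,215),pl3=(433,186),pl4=(432,221),bench=(270,240)).items():
    print(n,W[v-1:v+2,u-1:u+2].reshape(-1,3).round(3)[[0,4,8]].tolist())
# everything in bar height band
for nm,X,z in(('top',W,S['z_map']),('sc',V,C['z_map'])):
    for lo,hi in((.155,.168),(.168,.176),(.177,.19),(.195,.21)):
        m=(z>0)&(X[...,2]>lo)&(X[...,2]<hi)&(abs(X[...,0]-.55)<.25)&(X[...,1]<-.05)&(X[...,1]>-.5)
        p=X[m]; print(nm,lo,len(p)); 
        if len(p): print(p.min(0).round(3),p.max(0).round(3),p.mean(0).round(3))
    m=(z>0)&(abs(X[...,2]-.008)<.003)&(abs(X[...,0]-.5)<.25)&(abs(X[...,1]+.25)<.15)
    print('plate',len(X[m]),cv2.minAreaRect(X[m][:,:2].astype('f4')))
E
```

```text
c1 92 [0.457 0.272] ((array([0.4565, 0.2724]), np.float64(0.0314), 92), np.float64(0.0809)) ((array([0.4566, 0.2747]), np.float64(0.0315), 240), np.float64(0.0804))
c2 90 [0.469 0.062] ((array([0.4686, 0.0618]), np.float64(0.0314), 88), np.float64(0.0812)) ((array([0.4691, 0.0637]), np.float64(0.0316), 166), np.float64(0.0793))
cb 109 [ 0.562 -0.218] ((array([ 0.5614, -0.2173]), np.float64(0.0315), 108), np.float64(0.0896)) ((array([ 0.562 , -0.2153]), np.float64(0.0315), 77), np.float64(0.0868))
blue 85 [ 0.479 -0.039] ((array([ 0.4779, -0.0385]), np.float64(0.0314), 85), np.float64(0.0816)) ((array([ 0.4785, -0.0362]), np.float64(0.0316), 132), np.float64(0.0791))
yel 91 [0.574 0.071] ((array([0.5758, 0.0725]), np.float64(0.0316), 91), np.float64(0.0806)) ((array([0.5763, 0.0749]), np.float64(0.0315), 143), np.float64(0.0785))
tin 193 [ 0.364 -0.077] ((array([ 0.3642, -0.0749]), np.float64(0.0406), 137), np.float64(0.0345)) ((array([ 0.3646, -0.073 ]), np.float64(0.0401), 139), np.float64(0.0325))
hing [[0.559, -0.289, 0.179], [0.557, -0.291, 0.178], [0.555, -0.295, 0.176]]
mid [[0
[... 861 characters left out ...]
.334  0.177] [ 0.582 -0.139  0.19 ] [ 0.551 -0.193  0.182]
top 0.195 32
[ 0.46  -0.324  0.197] [ 0.472 -0.311  0.208] [ 0.466 -0.317  0.202]
plate 1913 ((0.5107088685035706, -0.24953560531139374), (0.4735496938228607, 0.29974666237831116), 0.16286686062812805)
sc 0.155 302
[ 0.419 -0.39   0.155] [ 0.799 -0.135  0.168] [ 0.649 -0.29   0.164]
sc 0.168 283
[ 0.417 -0.384  0.168] [ 0.799 -0.137  0.176] [ 0.594 -0.314  0.171]
sc 0.177 59
[ 0.461 -0.322  0.177] [ 0.585 -0.133  0.19 ] [ 0.525 -0.224  0.181]
sc 0.195 17
[ 0.461 -0.321  0.196] [ 0.473 -0.31   0.204] [ 0.467 -0.314  0.2  ]
plate 650 ((0.5438245534896851, -0.2344539761543274), (0.23941096663475037, 0.42158243060112), 85.03217315673828)
```

>>> send_rows(
  deltas=[
    {"dx":0.033,"dy":-0.032,"dz":-0.01,"rz":-0.14},
    {"dx":0.066,"dy":-0.064,"dz":-0.02,"rz":-0.28},
    {"dx":0.1,"dy":-0.096,"dz":-0.03,"rz":-0.42},
    {"dx":0.133,"dy":-0.128,"dz":-0.04,"rz":-0.56},
    {"dx":0.166,"dy":-0.16,"dz":-0.05,"rz":-0.7},
  ],
  jaw=0.0878,
  grip_force=25,
)

```text
$.deltas[0]: bad value
```

```bash
cat >> h.py <<'E'
from scipy.spatial.transform import Rotation as Ro
def to(x,y,z,a=np.pi/2):
    s=manip.read_state(); R=Ro.from_quat(s['eef_rot']); T=Ro.from_quat([np.cos(a/2),np.sin(a/2),0,0])
    print('shift',R.inv().apply(np.array([x,y,z])-s['tcp_pos']).round(4),'rot',(R.inv()*T).as_rotvec().round(4))
E
python3 - <<'E'
from h import *
st(); to(.469,.063,.22)
E
```

```text
{'time': 0.1, 'tcp_pos': [0.2588, -0.6229, 0.2468], 'eef_rot': [0.9807, 0.1957, -0.0002, -0.0007], 'wrist_force': [-0.2928, -0.0231, -0.4127], 'grip_width': 0.9991, 'q': [1.0689, 0.4777, 0.0223, 1.5563, -0.0115, 1.1093, -0.0831]}
shift [ 0.4573 -0.5527  0.0276] rot [-1.4000e-03 -8.0000e-04 -1.1769e+00]
```

>>> send_rows(
  deltas=[
    {"dx":0.033,"dy":-0.032,"dz":-0.01,"rx":0,"ry":0,"rz":-0.14},
    {"dx":0.066,"dy":-0.064,"dz":-0.02,"rx":0,"ry":0,"rz":-0.28},
    {"dx":0.1,"dy":-0.096,"dz":-0.03,"rx":0,"ry":0,"rz":-0.42},
    {"dx":0.133,"dy":-0.128,"dz":-0.04,"rx":0,"ry":0,"rz":-0.56},
    {"dx":0.166,"dy":-0.16,"dz":-0.05,"rx":0,"ry":0,"rz":-0.7},
  ],
  jaw=0.0878,
  grip_force=25,
)

```text
time: 0.6
tcp_pos: [0.3512, -0.4099, 0.2977]
eef_rot: [0.853, 0.523, -0.0, -0.0]
wrist_force: [0.8, -0.1, 0.2]
grip_width: 1.001
```

Run:
```python
from h import *
st(); to(.469,.063,.22)
```

```text
{'time': 0.6, 'tcp_pos': [0.3512, -0.4099, 0.2977], 'eef_rot': [0.8526, 0.5225, -0.0001, -0.0002], 'wrist_force': [0.8036, -0.0896, 0.1886], 'grip_width': 1.0011, 'q': [0.9168, 0.2189, -0.1995, 1.8081, 0.048, 1.1198, 0.2297]}
shift [ 0.4749 -0.1097  0.0778] rot [-5.000e-04 -1.000e-04 -4.712e-01]
```

>>> send_rows(
  deltas=[
    {"dx":0.048,"dy":-0.011,"dz":0.0,"rx":0,"ry":0,"rz":-0.1},
    {"dx":0.096,"dy":-0.022,"dz":0.0,"rx":0,"ry":0,"rz":-0.2},
    {"dx":0.144,"dy":-0.033,"dz":0.0,"rx":0,"ry":0,"rz":-0.3},
    {"dx":0.192,"dy":-0.044,"dz":0.0,"rx":0,"ry":0,"rz":-0.4},
    {"dx":0.24,"dy":-0.055,"dz":0.0,"rx":0,"ry":0,"rz":-0.471},
  ],
)

```text
time: 1.1
tcp_pos: [0.4121, -0.1715, 0.2976]
eef_rot: [0.708, 0.706, -0.0, 0.0]
wrist_force: [1.0, 0.4, -0.9]
grip_width: 0.999
```

Run:
```python
from h import *
st(); to(.469,.063,.15)
```

```text
{'time': 1.1, 'tcp_pos': [0.4121, -0.1715, 0.2976], 'eef_rot': [0.708, 0.7062, -0.0001, 0.0001], 'wrist_force': [0.9841, 0.3916, -0.8772], 'grip_width': 0.9992, 'q': [0.6785, 0.0712, -0.4409, 1.9868, 0.0346, 1.0906, 0.2201]}
shift [0.2347 0.0563 0.1475] rot [-0.0001  0.0003 -0.0026]
```

>>> send_rows(
  deltas=[
    {"dx":0.047,"dy":0.0113,"dz":0.01,"rx":0,"ry":0,"rz":0},
    {"dx":0.094,"dy":0.0226,"dz":0.02,"rx":0,"ry":0,"rz":0},
    {"dx":0.141,"dy":0.034,"dz":0.03,"rx":0,"ry":0,"rz":0},
    {"dx":0.188,"dy":0.045,"dz":0.05,"rx":0,"ry":0,"rz":0},
    {"dx":0.2345,"dy":0.0563,"dz":0.065,"rx":0,"ry":0,"rz":0},
  ],
)

```text
time: 1.6
tcp_pos: [0.4692, 0.0599, 0.2326]
eef_rot: [0.709, 0.705, -0.0, 0.0]
wrist_force: [1.7, -0.4, 0.3]
grip_width: 1.002
```

>>> send_rows(
  deltas=[
    {"dx":0,"dy":0,"dz":0.0,"rx":0,"ry":0,"rz":0},
    {"dx":0,"dy":0,"dz":0.0,"rx":0,"ry":0,"rz":0},
  ],
)

```text
time: 1.8
tcp_pos: [0.4689, 0.0594, 0.2328]
eef_rot: [0.708, 0.706, -0.001, -0.001]
wrist_force: [-0.2, -0.5, -0.4]
grip_width: 1.003
```

Run:
```python
from h import *
s=snap('scene','s1.png'); t=snap('top','t1.png'); print(rim(s,(.469,.063),.076))
st(); to(.469,.063,.073)
cv2.imwrite('pics/c1.png',np.hstack([cv2.resize(s['image'][120:320,240:440],(400,400)),cv2.resize(t['image'][130:330,200:400],(400,400))]))
```

```text
((array([0.469 , 0.0638]), np.float64(0.0315), 159), np.float64(0.0785))
{'time': 1.9, 'tcp_pos': [0.4693, 0.0572, 0.2333], 'eef_rot': [0.7098, 0.7044, -0.0004, 0.0001], 'wrist_force': [-0.1312, -0.6792, -0.1363], 'grip_width': 0.9952, 'q': [0.319, 0.2182, -0.6443, 2.0042, 0.1591, 0.9686, -0.4122]}
shift [ 0.0059 -0.0002  0.1603] rot [-0.0004  0.0007 -0.0076]
```

View pics/c1.png

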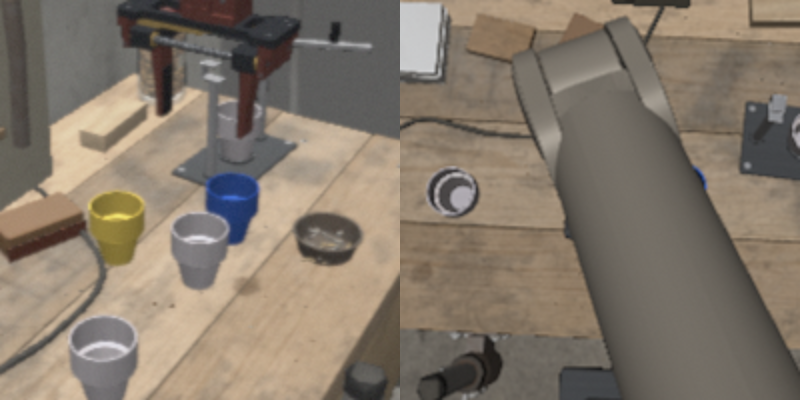

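The crop shows the open gripper above the second silver cup (200,250 in the crop), with the fingers along x and clear of the yellow and blue cups.

>>> send_rows(
  deltas=[
    {"dx":0.002,"dy":0,"dz":0.03,"rx":0,"ry":0,"rz":0},
    {"dx":0.004,"dy":0,"dz":0.06,"rx":0,"ry":0,"rz":0},
    {"dx":0.004,"dy":0,"dz":0.09,"rx":0,"ry":0,"rz":0},
    {"dx":0.004,"dy":0,"dz":0.11,"rx":0,"ry":0,"rz":0},
    {"dx":0.004,"dy":0,"dz":0.11,"rx":0,"ry":0,"rz":0},
  ],
)

```text
time: 2.4
tcp_pos: [0.4678, 0.0601, 0.1215]
eef_rot: [0.71, 0.704, -0.002, -0.001]
wrist_force: [0.8, 0.0, -0.2]
grip_width: 1.002
```

Run:
```python
from h import *
import time
st(); to(.469,.063,.073)
s=snap('scene','s2.png');print(rim(s,(.469,.063),.076)); st()
W=world(s);m=(s['z_map']>0)&(W[...,2]>.093)&(W[...,2]<.12)&(np.hypot(W[...,0]-.469,W[...,1]-.063)<.08)
p=W[m];a=p[p[:,0]>.469];b=p[p[:,0]<.469]
for q in(a,b):print(len(q),q.min(0).round(4),q.max(0).round(4))
```

```text
{'time': 2.4, 'tcp_pos': [0.4678, 0.0601, 0.1215], 'eef_rot': [0.7102, 0.704, -0.0021, -0.001], 'wrist_force': [0.7613, 0.0233, -0.234], 'grip_width': 1.0024, 'q': [0.2362, 0.3843, -0.5889, 2.1077, 0.3142, 0.7392, -0.5638]}
shift [0.0029 0.0014 0.0485] rot [-0.0044  0.0015 -0.0089]
((array([0.4691, 0.0638]), np.float64(0.0315), 161), np.float64(0.0788))
{'time': 2.45, 'tcp_pos': [0.4688, 0.0608, 0.123], 'eef_rot': [0.7101, 0.7041, -0.001, -0.0004], 'wrist_force': [-0.3957, 0.2758, -0.1821], 'grip_width': 0.9992, 'q': [0.2364, 0.3824, -0.59, 2.1058, 0.3132, 0.7403, -0.5631]}
70 [0.5114 0.0517 0.0955] [0.5211 0.0742 0.1199]
63 [0.415  0.0497 0.0972] [0.4245 0.0762 0.1199]
```

>>> send_rows(
  deltas=[
    {"dx":0.001,"dy":0.001,"dz":0.025,"rx":0,"ry":0,"rz":-0.008},
    {"dx":0.001,"dy":0.001,"dz":0.049,"rx":0,"ry":0,"rz":-0.008},
    {"dx":0.001,"dy":0.001,"dz":0.049,"rx":0,"ry":0,"rz":-0.008},
  ],
)

```text
time: 2.75
tcp_pos: [0.4699, 0.0623, 0.0738]
eef_rot: [0.707, 0.707, -0.001, -0.0]
wrist_force: [-1.3, 0.0, -0.1]
grip_width: 1.001
```

>>> send_rows(
  deltas=[
    {"dx":0,"dy":0,"dz":0,"rx":0,"ry":0,"rz":0},
    {"dx":0,"dy":0,"dz":0,"rx":0,"ry":0,"rz":0},
    {"dx":0,"dy":0,"dz":0,"rx":0,"ry":0,"rz":0},
    {"dx":0,"dy":0,"dz":0,"rx":0,"ry":0,"rz":0},
    {"dx":0,"dy":0,"dz":0,"rx":0,"ry":0,"rz":0},
  ],
  jaw=0.055,
  grip_force=25,
)

```text
time: 3.25
tcp_pos: [0.4708, 0.0636, 0.0754]
eef_rot: [0.706, 0.708, 0.0, 0.001]
wrist_force: [-2.8, -0.1, 8.0]
grip_width: 0.737
```

>>> send_rows(
  deltas=[
    {"dx":0,"dy":0,"dz":0,"rx":0,"ry":0,"rz":0},
    {"dx":0,"dy":0,"dz":0,"rx":0,"ry":0,"rz":0},
  ],
)

```text
time: 3.45
tcp_pos: [0.4708, 0.0636, 0.0754]
eef_rot: [0.706, 0.708, 0.0, 0.001]
wrist_force: [-3.1, -0.6, 8.4]
grip_width: 0.734
```

>>> send_rows(
  deltas=[
    {"dx":0,"dy":0,"dz":-0.01,"rx":0,"ry":0,"rz":0},
    {"dx":0,"dy":0,"dz":-0.03,"rx":0,"ry":0,"rz":0},
    {"dx":0,"dy":0,"dz":-0.06,"rx":0,"ry":0,"rz":0},
    {"dx":0,"dy":0,"dz":-0.09,"rx":0,"ry":0,"rz":0},
    {"dx":0,"dy":0,"dz":-0.11,"rx":0,"ry":0,"rz":0},
  ],
)

```text
time: 3.95
tcp_pos: [0.471, 0.0638, 0.1869]
eef_rot: [0.706, 0.708, 0.001, 0.001]
wrist_force: [-0.3, 0.0, -3.3]
grip_width: 0.734
```

Run:
```python
from h import *
s=snap('scene','s3.png'); st(); to(.562,-.2163,.28)
cv2.imwrite('pics/c3.png',cv2.resize(s['image'][80:320,220:460],(600,600)))
```

```text
{'time': 4.0, 'tcp_pos': [0.4724, 0.0642, 0.1893], 'eef_rot': [0.7063, 0.7079, 0.0024, 0.002], 'wrist_force': [0.2025, 0.6144, -0.3378], 'grip_width': 0.7364, 'q': [0.2909, 0.2846, -0.6437, 2.046, 0.2239, 0.872, -0.4754]}
shift [-0.2807  0.0895 -0.0903] rot [ 0.0062 -0.0006  0.0022]
```

View pics/c3.png

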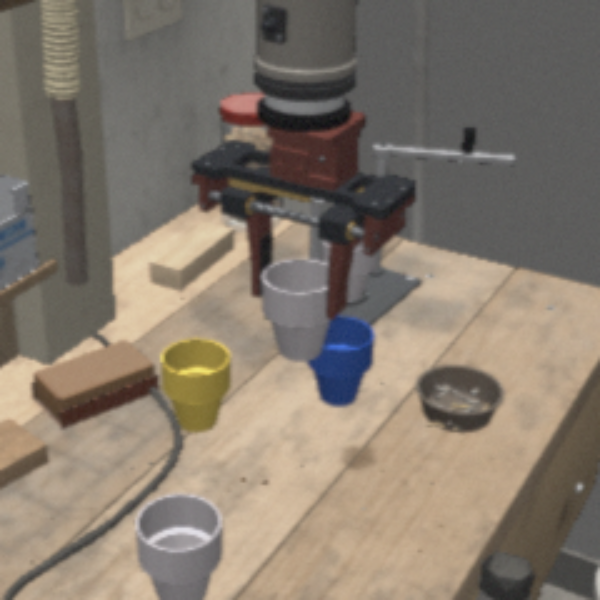

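The silver cup hangs upright in the jaws at crop (297,310). The bar and peg are at the upper right, and the other things are undisturbed.

>>> send_rows(
  deltas=[
    {"dx":-0.03,"dy":0.008,"dz":-0.035,"rx":0.001,"ry":0,"rz":0},
    {"dx":-0.07,"dy":0.02,"dz":-0.06,"rx":0.002,"ry":0,"rz":0},
    {"dx":-0.115,"dy":0.035,"dz":-0.08,"rx":0.004,"ry":0,"rz":0},
    {"dx":-0.16,"dy":0.05,"dz":-0.095,"rx":0.005,"ry":0,"rz":0},
    {"dx":-0.205,"dy":0.065,"dz":-0.1,"rx":0.006,"ry":0,"rz":0},
  ],
)

```text
time: 4.5
tcp_pos: [0.5367, -0.1432, 0.2862]
eef_rot: [0.706, 0.708, -0.001, -0.001]
wrist_force: [1.1, 1.4, -2.0]
grip_width: 0.735
```

Run:
```python
from h import *
st(); to(.562,-.2163,.28)
```

```text
{'time': 4.5, 'tcp_pos': [0.5367, -0.1432, 0.2862], 'eef_rot': [0.7063, 0.708, -0.0015, -0.0008], 'wrist_force': [1.1194, 1.3815, -1.9885], 'grip_width': 0.7347, 'q': [0.5884, 0.294, -0.5379, 1.7684, 0.1664, 1.1274, -0.0004]}
shift [-0.0732  0.0252  0.0062] rot [-0.0032  0.001   0.0024]
```

>>> send_rows(
  deltas=[
    {"dx":-0.037,"dy":0.013,"dz":0,"rx":0,"ry":0,"rz":0},
    {"dx":-0.073,"dy":0.025,"dz":0,"rx":-0.002,"ry":0,"rz":0},
    {"dx":-0.073,"dy":0.025,"dz":0.03,"rx":-0.002,"ry":0,"rz":0},
    {"dx":-0.073,"dy":0.025,"dz":0.05,"rx":-0.002,"ry":0,"rz":0},
    {"dx":-0.073,"dy":0.025,"dz":0.05,"rx":-0.002,"ry":0,"rz":0},
  ],
)

```text
time: 5.0
tcp_pos: [0.5583, -0.2142, 0.2307]
eef_rot: [0.706, 0.708, -0.003, -0.004]
wrist_force: [-0.3, 0.1, -2.2]
grip_width: 0.738
```

Run:
```python
from h import *
s=snap('scene','s4.png'); t=snap('top'); x=st(); p=x['tcp_pos']
W=world(s);m=(s['z_map']>0)&(np.hypot(W[...,0]-p[0],W[...,1]-p[1])<.07)
q=W[m];  print(np.histogram(q[:,2],bins=np.arange(0,.32,.01)))
for zr in (p[2]+.003,p[2]+.006): print(rim(s,p[:2],zr))
print(rim(s,(.562,-.216),.084))
cv2.imwrite('pics/c4.png',np.hstack([cv2.resize(s['image'][80:280,260:460],(400,400)),cv2.resize(t['image'][110:310,320:520],(400,400))]))
```

```text
{'time': 5.1, 'tcp_pos': [0.5606, -0.214, 0.2343], 'eef_rot': [0.7062, 0.708, -0.0015, -0.0018], 'wrist_force': [0.6315, 1.1769, -1.1436], 'grip_width': 0.7352, 'q': [0.635, 0.4136, -0.4893, 1.7256, 0.2185, 1.0614, 0.075]}
(array([398, 160,  48,  50,  49,  83, 128, 149,  95,  14,  20,  17,  18,
        13,  19,  30,  74,  62,  69,  47,  86, 151, 187,  96,  49,  51,
        59,  58,  47, 127, 199]), array([0.  , 0.01, 0.02, 0.03, 0.04, 0.05, 0.06, 0.07, 0.08, 0.09, 0.1 ,
       0.11, 0.12, 0.13, 0.14, 0.15, 0.16, 0.17, 0.18, 0.19, 0.2 , 0.21,
       0.22, 0.23, 0.24, 0.25, 0.26, 0.27, 0.28, 0.29, 0.3 , 0.31]))
((array([ 0.5555, -0.2091]), np.float64(0.0376), 36), np.float64(0.2431))
((array([ 0.5556, -0.21  ]), np.float64(0.0383), 30), np.float64(0.2462))
((array([ 0.5615, -0.2157]), np.float64(0.0315), 77), np.float64(0.0862))
```

View pics/c4.png

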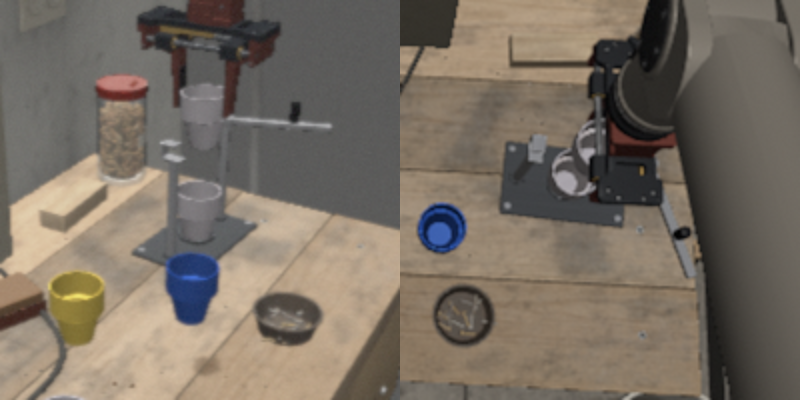

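The held cup is at left-panel (203,115), over the carrier cup at (198,212). The bar is clear to the right, and the catch post at (172,150) is clear too.

Run:
```python
from h import *
s=snap('scene'); x=st(); p=x['tcp_pos']
W=world(s)
for z in (.225,.228,.231,.234):
  m=(abs(W[...,2]-z)<.003)&(np.hypot(W[...,0]-p[0],W[...,1]-p[1])<.036)&(s['z_map']>0); print(z,circ(W[m][:,:2]))
print(rim(s,(.562,-.216),.084))
K=s['intrinsics'];g=(s['image'].max(2).astype(int)-s['image'].min(2)<30)&(s['image'].max(2)>110)
for z in(.17,.19): # side extents of the cup body by row
  m=(abs(W[...,2]-z)<.003)&(np.hypot(W[...,0]-p[0],W[...,1]-p[1])<.04)&(s['z_map']>0); print(z,circ(W[m][:,:2]))
```

```text
{'time': 5.15, 'tcp_pos': [0.5612, -0.2141, 0.2352], 'eef_rot': [0.7062, 0.708, -0.0011, -0.001], 'wrist_force': [0.4405, 0.9825, -0.7799], 'grip_width': 0.7372, 'q': [0.6349, 0.4127, -0.4895, 1.7247, 0.2185, 1.0613, 0.075]}
0.225 (array([ 0.5615, -0.2135]), np.float64(0.0311), 65)
0.228 (array([ 0.5617, -0.2134]), np.float64(0.0315), 73)
0.231 (array([ 0.5616, -0.2135]), np.float64(0.0318), 68)
0.234 (array([ 0.5617, -0.2133]), np.float64(0.0316), 67)
((array([ 0.5626, -0.2155]), np.float64(0.0317), 80), np.float64(0.0864))
0.17 (array([ 0.5579, -0.2118]), np.float64(0.0185), 23)
0.19 (array([ 0.559 , -0.2131]), np.float64(0.024), 25)
```

>>> send_rows(
  deltas=[
    {"dx":-0.002,"dy":0.001,"dz":0.02,"rx":0,"ry":0,"rz":0},
    {"dx":-0.002,"dy":0.001,"dz":0.045,"rx":0,"ry":0,"rz":0},
    {"dx":-0.002,"dy":0.001,"dz":0.07,"rx":0,"ry":0,"rz":0},
    {"dx":-0.002,"dy":0.001,"dz":0.085,"rx":0,"ry":0,"rz":0},
    {"dx":-0.002,"dy":0.001,"dz":0.09,"rx":0,"ry":0,"rz":0},
  ],
)

```text
time: 5.65
tcp_pos: [0.5611, -0.2161, 0.1437]
eef_rot: [0.706, 0.708, -0.002, -0.002]
wrist_force: [-0.6, 0.8, -1.7]
grip_width: 0.737
```

Run:
```python
from h import *
s=snap('scene'); x=st(); p=x['tcp_pos']
W=world(s)
print([rim(s,p[:2],p[2]-d,.036) for d in (0.005,.002,-.001)])
print(rim(s,(.562,-.216),.084))
```

```text
{'time': 5.7, 'tcp_pos': [0.5613, -0.2161, 0.1437], 'eef_rot': [0.7063, 0.7079, -0.0015, -0.0017], 'wrist_force': [-0.1509, 0.5358, -1.7716], 'grip_width': 0.7375, 'q': [0.6092, 0.5156, -0.4584, 1.801, 0.2843, 0.8952, 0.0242]}
[((array([ 0.5621, -0.2158]), np.float64(0.0315), 116), np.float64(0.1447)), ((array([ 0.5619, -0.2156]), np.float64(0.0315), 103), np.float64(0.1475)), ((array([ 0.5617, -0.2158]), np.float64(0.0314), 72), np.float64(0.1475))]
((array([ 0.5624, -0.2146]), np.float64(0.0311), 48), np.float64(0.0898))
```

>>> send_rows(
  deltas=[
    {"dx":0,"dy":0,"dz":0.01,"rx":0,"ry":0,"rz":0},
    {"dx":0,"dy":0,"dz":0.018,"rx":0,"ry":0,"rz":0},
    {"dx":0,"dy":0,"dz":0.023,"rx":0,"ry":0,"rz":0},
    {"dx":0,"dy":0,"dz":0.025,"rx":0,"ry":0,"rz":0},
    {"dx":0,"dy":0,"dz":0.025,"rx":0,"ry":0,"rz":0},
  ],
)

```text
time: 6.2
tcp_pos: [0.5612, -0.2162, 0.119]
eef_rot: [0.706, 0.708, -0.001, -0.002]
wrist_force: [-0.1, 0.7, -1.6]
grip_width: 0.735
```

>>> send_rows(
  deltas=[
    {"dx":0,"dy":0,"dz":0.001,"rx":0,"ry":0,"rz":0},
    {"dx":0,"dy":0,"dz":0.002,"rx":0,"ry":0,"rz":0},
    {"dx":0,"dy":0,"dz":0.002,"rx":0,"ry":0,"rz":0},
  ],
)

```text
time: 6.5
tcp_pos: [0.5623, -0.2164, 0.1182]
eef_rot: [0.706, 0.708, -0.001, -0.0]
wrist_force: [0.1, -0.3, 1.7]
grip_width: 0.734
```

Contact is made, so I release and look.

>>> send_rows(
  deltas=[
    {"dx":0,"dy":0,"dz":0,"rx":0,"ry":0,"rz":0},
    {"dx":0,"dy":0,"dz":0,"rx":0,"ry":0,"rz":0},
    {"dx":0,"dy":0,"dz":0,"rx":0,"ry":0,"rz":0},
    {"dx":0,"dy":0,"dz":0,"rx":0,"ry":0,"rz":0},
  ],
  jaw=0.0878,
)

```text
time: 6.9
tcp_pos: [0.561, -0.2163, 0.1171]
eef_rot: [0.706, 0.708, -0.002, -0.002]
wrist_force: [0.6, -0.1, 0.6]
grip_width: 0.999
```

Run:
```python
from h import *
s=snap('scene','s5.png'); x=st(); p=x['tcp_pos']
W=world(s);print(rim(s,(.562,-.216),.1185)); 
for z in (.09,.095,.1,.105):
  m=(abs(W[...,2]-z)<.003)&(np.hypot(W[...,0]-.562,W[...,1]+.216)<.038)&(s['z_map']>0); print(z,circ(W[m][:,:2]))
to(.4565,.2725,.28)
```

```text
{'time': 6.95, 'tcp_pos': [0.5611, -0.2163, 0.1171], 'eef_rot': [0.7064, 0.7078, -0.0015, -0.0015], 'wrist_force': [0.2007, 0.6262, -0.1752], 'grip_width': 1.0032, 'q': [0.599, 0.5487, -0.4458, 1.8187, 0.3061, 0.8468, 0.0064]}
((array([ 0.5618, -0.2149]), np.float64(0.032), 79), np.float64(0.122))
0.09 (array([ 0.5613, -0.2163]), np.float64(0.0318), 34)
0.095 (array([ 0.5612, -0.2158]), np.float64(0.0318), 45)
0.1 (array([ 0.5614, -0.2164]), np.float64(0.0322), 52)
0.105 (array([ 0.5615, -0.2161]), np.float64(0.0317), 47)
shift [ 0.489  -0.1043 -0.1624] rot [-0.0043 -0.      0.0019]
```

>>> send_rows(
  deltas=[
    {"dx":0,"dy":0,"dz":-0.02,"rx":0,"ry":0,"rz":0},
    {"dx":0,"dy":0,"dz":-0.06,"rx":0,"ry":0,"rz":0},
    {"dx":0,"dy":0,"dz":-0.105,"rx":0,"ry":0,"rz":0},
    {"dx":0.01,"dy":-0.002,"dz":-0.15,"rx":0,"ry":0,"rz":0},
    {"dx":0.045,"dy":-0.01,"dz":-0.165,"rx":0,"ry":0,"rz":0},
  ],
)

```text
time: 7.45
tcp_pos: [0.5538, -0.1748, 0.2869]
eef_rot: [0.709, 0.706, -0.0, 0.002]
wrist_force: [0.8, -0.2, 0.3]
grip_width: 1.0
```

>>> send_rows(
  deltas=[
    {"dx":0.045,"dy":-0.01,"dz":0,"rx":0,"ry":0,"rz":0},
    {"dx":0.09,"dy":-0.02,"dz":0,"rx":0,"ry":0,"rz":0},
    {"dx":0.135,"dy":-0.03,"dz":0,"rx":0,"ry":0,"rz":0},
    {"dx":0.18,"dy":-0.04,"dz":0,"rx":0,"ry":0,"rz":0},
    {"dx":0.225,"dy":-0.05,"dz":0,"rx":0,"ry":0,"rz":0},
  ],
)

```text
time: 7.95
tcp_pos: [0.5006, 0.0552, 0.2826]
eef_rot: [0.706, 0.708, -0.001, -0.001]
wrist_force: [1.1, 0.6, -0.3]
grip_width: 1.0
```

Run:
```python
from h import *
st();to(.4565,.2725,.23)
```

```text
{'time': 7.95, 'tcp_pos': [0.5006, 0.0552, 0.2826], 'eef_rot': [0.7065, 0.7077, -0.0014, -0.0011], 'wrist_force': [1.0951, 0.6402, -0.3145], 'grip_width': 0.9995, 'q': [0.3383, 0.2215, -0.6549, 1.8786, 0.1504, 1.0944, -0.3728]}
shift [ 0.2174 -0.0435  0.0527] rot [-0.0036  0.0004  0.0017]
```

>>> send_rows(
  deltas=[
    {"dx":0.045,"dy":-0.009,"dz":0.01,"rx":0,"ry":0,"rz":0},
    {"dx":0.09,"dy":-0.018,"dz":0.02,"rx":0,"ry":0,"rz":0},
    {"dx":0.135,"dy":-0.027,"dz":0.035,"rx":0,"ry":0,"rz":0},
    {"dx":0.178,"dy":-0.036,"dz":0.05,"rx":0,"ry":0,"rz":0},
    {"dx":0.217,"dy":-0.0435,"dz":0.07,"rx":0,"ry":0,"rz":0},
  ],
)

```text
time: 8.45
tcp_pos: [0.4567, 0.2728, 0.2128]
eef_rot: [0.706, 0.708, -0.001, -0.001]
wrist_force: [0.8, 0.1, -0.4]
grip_width: 0.998
```

>>> send_rows(
  deltas=[
    {"dx":0,"dy":0,"dz":0.03,"rx":0,"ry":0,"rz":0},
    {"dx":0,"dy":0,"dz":0.06,"rx":0,"ry":0,"rz":0},
    {"dx":0,"dy":0,"dz":0.085,"rx":0,"ry":0,"rz":0},
    {"dx":0,"dy":0,"dz":0.09,"rx":0,"ry":0,"rz":0},
    {"dx":0,"dy":0,"dz":0.09,"rx":0,"ry":0,"rz":0},
  ],
)

```text
time: 8.95
tcp_pos: [0.4564, 0.2703, 0.1223]
eef_rot: [0.706, 0.708, -0.002, -0.002]
wrist_force: [0.2, 0.0, 0.1]
grip_width: 0.996
```

Run:
```python
from h import *
s=snap('scene','s6.png');print(rim(s,(.4565,.2735),.076)); p=st()['tcp_pos'];to(.4565,.2725,.075)
W=world(s);m=(s['z_map']>0)&(W[...,2]>p[2]-.028)&(W[...,2]<p[2])&(np.hypot(W[...,0]-.4565,W[...,1]-.2725)<.08)
p=W[m];a=p[p[:,0]>.4565];b=p[p[:,0]<.4565]
for q in(a,b):print(len(q),q.min(0).round(4),q.max(0).round(4))
```

```text
((array([0.4567, 0.2748]), np.float64(0.0314), 242), np.float64(0.0788))
{'time': 9.0, 'tcp_pos': [0.4571, 0.2708, 0.1233], 'eef_rot': [0.7064, 0.7078, -0.0012, -0.0014], 'wrist_force': [0.5109, -0.0468, 0.4457], 'grip_width': 1.0025, 'q': [-0.1197, 0.4878, -0.6672, 1.9704, 0.4036, 0.8208, -1.0097]}
shift [ 0.0017 -0.0004  0.0483] rot [-0.0037 -0.0004  0.0019]
108 [0.4999 0.2612 0.0965] [0.5095 0.2849 0.1229]
106 [0.4032 0.2609 0.0978] [0.4131 0.2843 0.1232]
```

>>> send_rows(
  deltas=[
    {"dx":0.002,"dy":0,"dz":0.025,"rx":0,"ry":0,"rz":0},
    {"dx":0.002,"dy":0,"dz":0.048,"rx":-0.002,"ry":0,"rz":0},
    {"dx":0.002,"dy":0,"dz":0.048,"rx":-0.002,"ry":0,"rz":0},
  ],
)

```text
time: 9.3
tcp_pos: [0.4561, 0.2718, 0.074]
eef_rot: [0.706, 0.708, -0.002, -0.001]
wrist_force: [-1.1, -0.5, -0.6]
grip_width: 1.001
```

>>> send_rows(
  deltas=[
    {"dx":0,"dy":0,"dz":0,"rx":0,"ry":0,"rz":0},
    {"dx":0,"dy":0,"dz":0,"rx":0,"ry":0,"rz":0},
    {"dx":0,"dy":0,"dz":0,"rx":0,"ry":0,"rz":0},
    {"dx":0,"dy":0,"dz":0,"rx":0,"ry":0,"rz":0},
    {"dx":0,"dy":0,"dz":0,"rx":0,"ry":0,"rz":0},
  ],
  jaw=0.055,
)

```text
time: 9.8
tcp_pos: [0.4573, 0.2731, 0.076]
eef_rot: [0.706, 0.708, 0.0, -0.0]
wrist_force: [-1.3, -0.1, 7.7]
grip_width: 0.753
```

>>> send_rows(
  deltas=[
    {"dx":0,"dy":0,"dz":0,"rx":0,"ry":0,"rz":0},
  ],
)

```text
time: 9.9
tcp_pos: [0.4573, 0.2731, 0.076]
eef_rot: [0.706, 0.708, 0.0, -0.0]
wrist_force: [-1.2, -1.1, 7.7]
grip_width: 0.755
```

>>> send_rows(
  deltas=[
    {"dx":0,"dy":0,"dz":-0.01,"rx":0,"ry":0,"rz":0},
    {"dx":0,"dy":0,"dz":-0.03,"rx":0,"ry":0,"rz":0},
    {"dx":0,"dy":0,"dz":-0.07,"rx":0,"ry":0,"rz":0},
    {"dx":0,"dy":0,"dz":-0.115,"rx":0,"ry":0,"rz":0},
    {"dx":0,"dy":0,"dz":-0.155,"rx":0,"ry":0,"rz":0},
  ],
)

```text
time: 10.4
tcp_pos: [0.4565, 0.2725, 0.2321]
eef_rot: [0.706, 0.708, -0.001, -0.001]
wrist_force: [1.3, 0.3, -1.1]
grip_width: 0.753
```

Run:
```python
from h import *
s=snap('scene','s7.png');p=st()['tcp_pos'];to(.562,-.2163,.31); print([rim(s,p[:2],p[2]+d,.036) for d in(-.01,-.005,0,.003)])
```

```text
{'time': 10.45, 'tcp_pos': [0.459, 0.275, 0.2384], 'eef_rot': [0.7062, 0.708, 0.004, 0.0005], 'wrist_force': [1.1426, 1.4358, 2.4831], 'grip_width': 0.7549, 'q': [-0.0446, 0.3422, -0.7456, 1.8667, 0.2702, 1.0271, -0.8983]}
shift [-0.4912  0.1022 -0.0734] rot [ 0.0064 -0.0049  0.0026]
[((array([0.4571, 0.2743]), np.float64(0.0315), 350), np.float64(0.2344)), ((array([0.4577, 0.2745]), np.float64(0.0316), 209), np.float64(0.2392)), ((array([0.4592, 0.2747]), np.float64(0.0321), 92), np.float64(0.2441)), ((array([0.5005, 0.2755]), np.float64(0.012), 30), np.float64(0.247))]
```

>>> send_rows(
  deltas=[
    {"dx":-0.04,"dy":0.008,"dz":-0.015,"rx":0,"ry":0,"rz":0},
    {"dx":-0.085,"dy":0.017,"dz":-0.03,"rx":0,"ry":0,"rz":0},
    {"dx":-0.13,"dy":0.027,"dz":-0.045,"rx":0,"ry":0,"rz":0},
    {"dx":-0.175,"dy":0.036,"dz":-0.055,"rx":0,"ry":0,"rz":0},
    {"dx":-0.22,"dy":0.046,"dz":-0.065,"rx":0,"ry":0,"rz":0},
  ],
)

```text
time: 10.95
tcp_pos: [0.5032, 0.0507, 0.2956]
eef_rot: [0.706, 0.708, -0.001, -0.0]
wrist_force: [0.6, 0.1, -1.3]
grip_width: 0.753
```

>>> send_rows(
  deltas=[
    {"dx":-0.045,"dy":0.0095,"dz":0,"rx":0,"ry":0,"rz":0},
    {"dx":-0.09,"dy":0.019,"dz":0,"rx":0,"ry":0,"rz":0},
    {"dx":-0.135,"dy":0.0285,"dz":0,"rx":0,"ry":0,"rz":0},
    {"dx":-0.18,"dy":0.038,"dz":0,"rx":0,"ry":0,"rz":0},
    {"dx":-0.225,"dy":0.047,"dz":0,"rx":0,"ry":0,"rz":0},
  ],
)

```text
time: 11.45
tcp_pos: [0.5507, -0.1741, 0.2948]
eef_rot: [0.706, 0.708, -0.001, -0.001]
wrist_force: [0.6, -0.5, -1.1]
grip_width: 0.754
```

Run:
```python
from h import *
p=st()['tcp_pos'];to(.562,-.2163,.26)
```

```text
{'time': 11.45, 'tcp_pos': [0.5507, -0.1741, 0.2948], 'eef_rot': [0.7063, 0.7079, -0.0007, -0.0006], 'wrist_force': [0.5624, -0.5371, -1.095], 'grip_width': 0.7538, 'q': [0.6233, 0.3245, -0.534, 1.7087, 0.1783, 1.1588, 0.0423]}
shift [-0.0422  0.0113  0.0348] rot [-0.0018  0.0001  0.0022]
```

>>> send_rows(
  deltas=[
    {"dx":-0.03,"dy":0.007,"dz":0,"rx":0,"ry":0,"rz":0},
    {"dx":-0.042,"dy":0.011,"dz":0,"rx":0,"ry":0,"rz":0},
    {"dx":-0.042,"dy":0.011,"dz":0.025,"rx":0,"ry":0,"rz":0},
    {"dx":-0.042,"dy":0.011,"dz":0.06,"rx":0,"ry":0,"rz":0},
    {"dx":-0.042,"dy":0.011,"dz":0.06,"rx":0,"ry":0,"rz":0},
  ],
)

```text
time: 11.95
tcp_pos: [0.559, -0.2123, 0.2304]
eef_rot: [0.706, 0.708, -0.002, -0.005]
wrist_force: [-0.9, 0.2, -1.1]
grip_width: 0.758
```

Run:
```python
from h import *
s=snap('scene','s8.png'); x=st(); p=x['tcp_pos']
print([rim(s,p[:2],p[2]-d,.036) for d in (.01,0.005,0.002)])
print(rim(s,(.562,-.216),.1185,.036))
```

```text
{'time': 12.0, 'tcp_pos': [0.5605, -0.2127, 0.233], 'eef_rot': [0.7057, 0.7085, -0.0015, -0.003], 'wrist_force': [-0.4422, -0.0442, -0.8565], 'grip_width': 0.7522, 'q': [0.6433, 0.4173, -0.5028, 1.726, 0.2244, 1.0626, 0.0694]}
[((array([ 0.56, -0.21]), np.float64(0.0316), 133), np.float64(0.2289)), ((array([ 0.5598, -0.2098]), np.float64(0.0317), 113), np.float64(0.234)), ((array([ 0.5596, -0.2098]), np.float64(0.0318), 77), np.float64(0.2365))]
((array([ 0.5618, -0.2158]), np.float64(0.0318), 77), np.float64(0.1219))
```

>>> send_rows(
  deltas=[
    {"dx":-0.005,"dy":0.001,"dz":0.01,"rx":0,"ry":0,"rz":0},
    {"dx":-0.005,"dy":0.001,"dz":0.03,"rx":0,"ry":0,"rz":0},
    {"dx":-0.005,"dy":0.001,"dz":0.05,"rx":0,"ry":0,"rz":0},
    {"dx":-0.005,"dy":0.001,"dz":0.055,"rx":0,"ry":0,"rz":0},
    {"dx":-0.005,"dy":0.001,"dz":0.055,"rx":0,"ry":0,"rz":0},
  ],
)

```text
time: 12.5
tcp_pos: [0.563, -0.2193, 0.1798]
eef_rot: [0.706, 0.708, -0.001, -0.001]
wrist_force: [-0.0, 0.4, -0.5]
grip_width: 0.755
```

Run:
```python
from h import *
s=snap('scene','s9.png'); x=st(); p=x['tcp_pos']
print([rim(s,p[:2],p[2]-d,.036) for d in (.01,0.005,0.002)])
print(rim(s,(.562,-.216),.1185,.036)); to(.562,-.2163,.1525)
```

```text
{'time': 12.55, 'tcp_pos': [0.5635, -0.2194, 0.1805], 'eef_rot': [0.7064, 0.7078, -0.0003, -0.0001], 'wrist_force': [0.1168, 0.2648, -1.237], 'grip_width': 0.7515, 'q': [0.6335, 0.4773, -0.4838, 1.7673, 0.2641, 0.9622, 0.0455]}
[((array([ 0.5637, -0.2173]), np.float64(0.0317), 130), np.float64(0.1763)), ((array([ 0.5637, -0.2171]), np.float64(0.0317), 126), np.float64(0.1814)), ((array([ 0.5636, -0.2169]), np.float64(0.0316), 101), np.float64(0.1829))]
((array([ 0.5605, -0.2145]), np.float64(0.0307), 48), np.float64(0.1245))
shift [ 0.0031 -0.0015  0.028 ] rot [-0.0006  0.0003  0.0021]
```

>>> send_rows(
  deltas=[
    {"dx":0.0013,"dy":-0.0015,"dz":0.008,"rx":0,"ry":0,"rz":0},
    {"dx":0.0013,"dy":-0.0015,"dz":0.016,"rx":0,"ry":0,"rz":0},
    {"dx":0.0013,"dy":-0.0015,"dz":0.022,"rx":0,"ry":0,"rz":0},
    {"dx":0.0013,"dy":-0.0015,"dz":0.026,"rx":0,"ry":0,"rz":0},
    {"dx":0.0013,"dy":-0.0015,"dz":0.026,"rx":0,"ry":0,"rz":0},
  ],
)

```text
time: 13.05
tcp_pos: [0.5613, -0.2181, 0.1534]
eef_rot: [0.706, 0.708, -0.001, -0.001]
wrist_force: [-0.5, 0.0, -0.5]
grip_width: 0.758
```

>>> send_rows(
  deltas=[
    {"dx":0,"dy":0,"dz":0.001,"rx":0,"ry":0,"rz":0},
    {"dx":0,"dy":0,"dz":0.002,"rx":0,"ry":0,"rz":0},
    {"dx":0,"dy":0,"dz":0.002,"rx":0,"ry":0,"rz":0},
  ],
)

```text
time: 13.35
tcp_pos: [0.5619, -0.2183, 0.153]
eef_rot: [0.706, 0.708, -0.001, 0.0]
wrist_force: [-1.7, 0.4, 10.0]
grip_width: 0.754
```

>>> send_rows(
  deltas=[
    {"dx":0,"dy":0,"dz":-0.001,"rx":0,"ry":0,"rz":0},
    {"dx":0,"dy":0,"dz":-0.001,"rx":0,"ry":0,"rz":0},
    {"dx":0,"dy":0,"dz":-0.001,"rx":0,"ry":0,"rz":0},
    {"dx":0,"dy":0,"dz":-0.001,"rx":0,"ry":0,"rz":0},
  ],
  jaw=0.0878,
)

```text
time: 13.75
tcp_pos: [0.5611, -0.218, 0.1522]
eef_rot: [0.706, 0.708, -0.001, -0.001]
wrist_force: [0.6, -0.2, -0.1]
grip_width: 0.999
```

>>> send_rows(
  deltas=[
    {"dx":0,"dy":0,"dz":-0.02,"rx":0,"ry":0,"rz":0},
    {"dx":0,"dy":0,"dz":-0.05,"rx":0,"ry":0,"rz":0},
    {"dx":0,"dy":0,"dz":-0.09,"rx":0,"ry":0,"rz":0},
    {"dx":0,"dy":0,"dz":-0.12,"rx":0,"ry":0,"rz":0},
    {"dx":0,"dy":0,"dz":-0.12,"rx":0,"ry":0,"rz":0},
  ],
)

```text
time: 14.25
tcp_pos: [0.5639, -0.2183, 0.2771]
eef_rot: [0.706, 0.708, 0.001, 0.003]
wrist_force: [0.0, -0.5, 0.6]
grip_width: 1.003
```

Run:
```python
from h import *
s=snap('scene','s10.png'); x=st(); p=x['tcp_pos']
W=world(s)
print(rim(s,(.562,-.216),.153,.036))
for z in (.015,.04,.055,.07,.08,.095,.105,.13,.14,.15):
  m=(abs(W[...,2]-z)<.003)&(np.hypot(W[...,0]-.562,W[...,1]+.216)<.037)&(s['z_map']>0); print(z,circ(W[m][:,:2]))
m=(W[...,2]>.194)&(W[...,2]<.206)&(np.hypot(W[...,0]-.466,W[...,1]+.315)<.04)&(s['z_map']>0);print('peg',W[m].mean(0),m.sum())
m=(W[...,2]>.158)&(W[...,2]<.176)&(W[...,1]<-.27)&(W[...,1]>-.36)&(W[...,0]>.41)&(W[...,0]<.58)&(s['z_map']>0);print('bar',len(W[m]),cv2.fitLine(W[m][:,:2].astype('f4'),cv2.DIST_HUBER,0,.01,.01).ravel(),W[m].min(0),W[m].max(0))
cv2.imwrite('pics/c10.png',cv2.resize(s['image'][80:280,280:480],(600,600)))
```

```text
{'time': 14.3, 'tcp_pos': [0.5626, -0.2182, 0.2745], 'eef_rot': [0.7064, 0.7078, 0.0002, 0.0012], 'wrist_force': [-0.7751, -0.6816, -0.3434], 'grip_width': 1.0, 'q': [0.6576, 0.3811, -0.51, 1.6773, 0.203, 1.1337, 0.094]}
((array([ 0.5617, -0.2154]), np.float64(0.0314), 103), np.float64(0.1568))
0.015 (array([ 0.5625, -0.2168]), np.float64(0.0243), 23)
0.04 (array([ 0.5623, -0.2165]), np.float64(0.0252), 19)
0.055 (array([ 0.5616, -0.2145]), np.float64(0.0311), 27)
0.07 (array([ 0.5623, -0.2172]), np.float64(0.0323), 26)
0.08 (array([ 0.5621, -0.2168]), np.float64(0.0323), 29)
0.095 (array([ 0.5601, -0.2138]), np.float64(0.0288), 29)
0.105 (array([ 0.5612, -0.2156]), np.float64(0.0317), 34)
0.13 (array([ 0.5612, -0.216 ]), np.float64(0.0319), 40)
0.14 (array([ 0.5612, -0.2153]), np.float64(0.0316), 58)
0.15 (array([ 0.5617, -0.2156]), np.float64(0.0312), 73)
peg [ 0.46616158 -0.31389649  0.19972322] 18
bar 260 [ 0.9415224   0.33695033  0.51034474 -0.2973543 ] [ 0.41689974 -0.34054992  0.15875143] [ 0.56647518 -0.27145248  0.17566738]
```

View pics/c10.png

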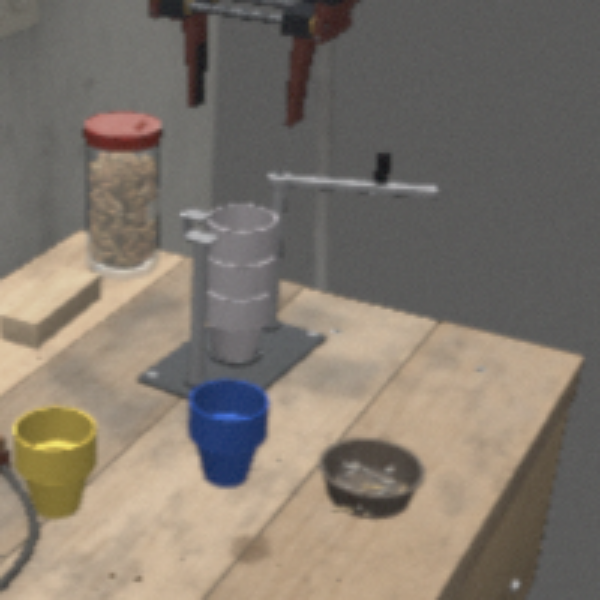

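The stack is straight: rims at 84, 118.5 and 153 mm, all centred at about (0.5615,-0.216). The bar is still open, with its peg at crop (383,165). I'll push the peg round its arc with closed fingers.

>>> send_rows(
  deltas=[
    {"dx":-0.035,"dy":-0.02,"dz":0,"rx":0,"ry":0,"rz":0},
    {"dx":-0.07,"dy":-0.041,"dz":0,"rx":0,"ry":0,"rz":0},
    {"dx":-0.106,"dy":-0.062,"dz":0,"rx":0,"ry":0,"rz":0},
    {"dx":-0.141,"dy":-0.082,"dz":0,"rx":0,"ry":0,"rz":0},
    {"dx":-0.141,"dy":-0.082,"dz":0.02,"rx":0,"ry":0,"rz":0},
  ],
  jaw=0.0,
)

```text
time: 14.8
tcp_pos: [0.476, -0.3663, 0.2526]
eef_rot: [0.71, 0.704, -0.002, 0.001]
wrist_force: [0.7, 0.5, -0.1]
grip_width: 0.584
```

>>> send_rows(
  deltas=[
    {"dx":0,"dy":0,"dz":0.025,"rx":0,"ry":0,"rz":0},
    {"dx":0,"dy":0,"dz":0.045,"rx":0,"ry":0,"rz":0},
    {"dx":0,"dy":0,"dz":0.045,"rx":0,"ry":0,"rz":0},
    {"dx":0,"dy":0,"dz":0.045,"rx":0,"ry":0,"rz":0},
    {"dx":0,"dy":0,"dz":0.045,"rx":0,"ry":0,"rz":0},
  ],
)

```text
time: 15.3
tcp_pos: [0.4801, -0.3592, 0.2083]
eef_rot: [0.706, 0.708, -0.001, -0.0]
wrist_force: [0.5, 0.6, -0.7]
grip_width: 0.128
```

```bash
cat >> h.py <<'E'
H=np.array([.556,-.2855])
def P(f,d=.02,r=.095): return H+r*np.array([np.cos(f),np.sin(f)])-d*np.array([np.sin(f),-np.cos(f)])
def peg(n='scene'):
    s=snap(n);W=world(s);V=s['image'].max(2)
    m=(W[...,2]>.178)&(W[...,2]<.206)&(np.hypot(W[...,0]-H[0],W[...,1]-H[1])<.12)&(s['z_map']>0)&(V<60)
    q=W[m]; print('dark',len(q),q.mean(0).round(4) if len(q) else '')
    return s
E
python3 - <<'E'
from h import *
s=peg();x=st();p=x['tcp_pos'];R=Ro.from_quat(x['eef_rot'])
for f in np.arange(3.475,1.45,-.18):
    w=P(f); print(round(f,2),w.round(4),R.inv().apply([w[0]-p[0],w[1]-p[1],.207-p[2]]).round(4))
cv2.imwrite('pics/c11.png',np.hstack([cv2.resize(s['image'][80:230,330:480],(400,400))]+[cv2.resize(snap('top')['image'][150:280,400:530],(400,400))]))
E
```

```text
dark 57 [ 0.4721 -0.3284  0.1942]
{'time': 15.35, 'tcp_pos': [0.4802, -0.3594, 0.2086], 'eef_rot': [0.7063, 0.7079, -0.0006, 0.0001], 'wrist_force': [0.5039, -0.1521, 0.1638], 'grip_width': 0.0877, 'q': [0.8776, 0.4306, -0.4434, 1.757, 0.2155, 1.0022, 0.3549]}
3.48 [ 0.4728 -0.3355] [ 0.0239 -0.0074  0.0016]
3.3 [ 0.4652 -0.3198] [ 0.0396 -0.0149  0.0015]
3.12 [ 0.4605 -0.303 ] [ 0.0565 -0.0196  0.0015]
2.93 [ 0.4589 -0.2856] [ 0.0738 -0.0211  0.0015]
2.75 [ 0.4605 -0.2682] [ 0.0912 -0.0195  0.0015]
2.57 [ 0.4651 -0.2514] [ 0.108  -0.0149  0.0015]
2.39 [ 0.4727 -0.2357] [ 0.1237 -0.0072  0.0015]
2.21 [ 0.483  -0.2216] [0.1378 0.0031 0.0014]
2.03 [ 0.4956 -0.2095] [0.1498 0.0157 0.0014]
1.85 [ 0.5102 -0.1999] [0.1594 0.0303 0.0014]
1.67 [ 0.5262 -0.1931] [0.1662 0.0464 0.0014]
1.49 [ 0.5433 -0.1893] [0.17   0.0634 0.0014]
```

View pics/c11.png

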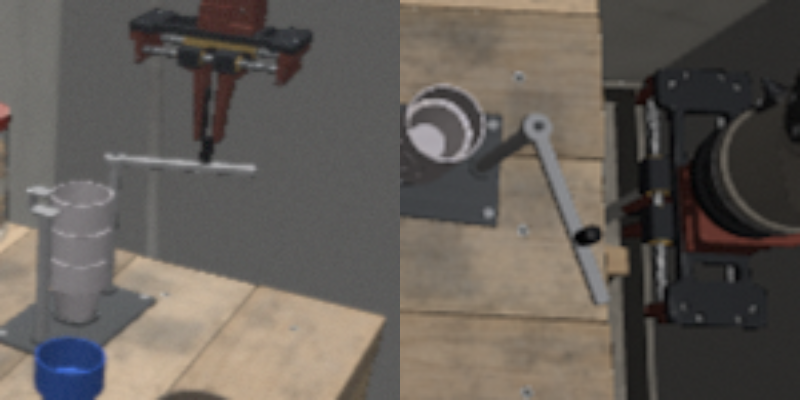

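The closed fingers are behind the peg: left panel peg at (205,155), right panel peg at (588,235) with the fingers right of it. I start the push.

>>> send_rows(
  deltas=[
    {"dx":0.024,"dy":-0.0075,"dz":0.002,"rx":0,"ry":0,"rz":0},
    {"dx":0.04,"dy":-0.015,"dz":0.002,"rx":0,"ry":0,"rz":0},
    {"dx":0.0565,"dy":-0.0195,"dz":0.002,"rx":0,"ry":0,"rz":0},
    {"dx":0.074,"dy":-0.021,"dz":0.002,"rx":0,"ry":0,"rz":0},
    {"dx":0.091,"dy":-0.0195,"dz":0.002,"rx":0,"ry":0,"rz":0},
  ],
)

```text
time: 15.9
tcp_pos: [0.4603, -0.2675, 0.2063]
eef_rot: [0.707, 0.708, -0.001, 0.0]
wrist_force: [1.8, -1.2, -0.6]
grip_width: 0.007
```

```bash
cat >> h.py <<'E'
def bar(n='scene'):
    s=snap(n);W=world(s);r=np.hypot(W[...,0]-H[0],W[...,1]-H[1]);sat=s['image'].max(2).astype(int)-s['image'].min(2)
    m=(W[...,2]>.16)&(W[...,2]<.178)&(r>.03)&(r<.135)&(s['z_map']>0)&(sat<30)&(s['image'].max(2)>90)
    q=W[m][:,:2]-H; f=np.unwrap(np.arctan2(q[:,1],q[:,0]))%(2*np.pi); print(n,'bar n',len(f),'phi med',np.median(f).round(3),'theta',(np.median(f)-1.494).round(3))
    return s
E
python3 - <<'E'
from h import *
s=bar();bar('top');x=st();p=x['tcp_pos'];R=Ro.from_quat(x['eef_rot'])
for f in np.arange(2.65,1.45,-.18):
    w=P(f); print(round(f,2),R.inv().apply([w[0]-p[0],w[1]-p[1],.207-p[2]]).round(4))
E
```

```text
scene bar n 119 phi med 2.672 theta 1.178
top bar n 139 phi med 2.674 theta 1.18
{'time': 16.0, 'tcp_pos': [0.4607, -0.2652, 0.2061], 'eef_rot': [0.705, 0.7092, -0.0003, -0.0008], 'wrist_force': [0.3038, 0.3741, 0.1935], 'grip_width': 0.0094, 'q': [0.8101, 0.3316, -0.4903, 1.913, 0.1903, 0.944, 0.2358]}
2.65 [ 0.0069  0.0021 -0.0009]
2.47 [ 0.0231  0.0086 -0.0009]
2.29 [ 0.0379  0.0178 -0.0009]
2.11 [ 0.0508  0.0296 -0.0009]
1.93 [ 0.0613  0.0435 -0.0009]
1.75 [ 0.0693  0.059  -0.0009]
1.57 [ 0.0743  0.0758 -0.001 ]
```

The bar follows, now at about θ=1.18. I continue.

>>> send_rows(
  deltas=[
    {"dx":0.007,"dy":0.002,"dz":0,"rx":0,"ry":0,"rz":0},
    {"dx":0.023,"dy":0.0085,"dz":0,"rx":0,"ry":0,"rz":0},
    {"dx":0.038,"dy":0.018,"dz":0,"rx":0,"ry":0,"rz":0},
    {"dx":0.051,"dy":0.0295,"dz":0,"rx":0,"ry":0,"rz":0},
    {"dx":0.061,"dy":0.0435,"dz":0,"rx":0,"ry":0,"rz":0},
  ],
)

```text
time: 16.5
tcp_pos: [0.5031, -0.2068, 0.2052]
eef_rot: [0.707, 0.708, -0.001, -0.001]
wrist_force: [-1.0, -1.6, -0.1]
grip_width: 0.008
```

Run:
```python
from h import *
s=bar();x=st();p=x['tcp_pos'];R=Ro.from_quat(x['eef_rot'])
for f in (1.8,1.7,1.6,1.494,1.4):
    w=P(f); print(round(f,2),R.inv().apply([w[0]-p[0],w[1]-p[1],.207-p[2]]).round(4))
```

```text
scene bar n 36 phi med 1.953 theta 0.459
{'time': 16.55, 'tcp_pos': [0.5057, -0.2046, 0.2055], 'eef_rot': [0.7057, 0.7086, 0.0002, -0.0009], 'wrist_force': [2.116, 1.4491, 0.3363], 'grip_width': 0.0083, 'q': [0.6879, 0.3588, -0.5135, 1.8813, 0.2112, 0.9565, 0.083]}
1.8 [ 0.007   0.0092 -0.0015]
1.7 [ 0.0107  0.0182 -0.0015]
1.6 [ 0.0134  0.0276 -0.0015]
1.49 [ 0.0152  0.0377 -0.0015]
1.4 [ 0.0159  0.0468 -0.0015]
```

>>> send_rows(
  deltas=[
    {"dx":0.004,"dy":0.005,"dz":-0.001,"rx":0,"ry":0,"rz":0},
    {"dx":0.007,"dy":0.011,"dz":-0.001,"rx":0,"ry":0,"rz":0},
    {"dx":0.0105,"dy":0.018,"dz":-0.001,"rx":0,"ry":0,"rz":0},
    {"dx":0.013,"dy":0.024,"dz":-0.001,"rx":0,"ry":0,"rz":0},
    {"dx":0.014,"dy":0.03,"dz":-0.001,"rx":0,"ry":0,"rz":0},
  ],
)

```text
time: 17.05
tcp_pos: [0.5337, -0.193, 0.2065]
eef_rot: [0.706, 0.708, -0.001, -0.001]
wrist_force: [-1.4, 0.2, -0.1]
grip_width: 0.003
```

>>> send_rows(
  deltas=[
    {"dx":0.001,"dy":0.003,"dz":0,"rx":0,"ry":0,"rz":0},
    {"dx":0.001,"dy":0.006,"dz":0,"rx":0,"ry":0,"rz":0},
    {"dx":0.001,"dy":0.006,"dz":0,"rx":0,"ry":0,"rz":0},
  ],
)

```text
time: 17.35
tcp_pos: [0.5397, -0.1919, 0.2065]
eef_rot: [0.706, 0.708, -0.0, -0.001]
wrist_force: [-0.1, 0.2, 0.2]
grip_width: 0.005
```

Run:
```python
from h import *
s=bar();bar('top');st()
```

```text
scene bar n 57 phi med 1.606 theta 0.112
top bar n 57 phi med 1.574 theta 0.08
{'time': 17.45, 'tcp_pos': [0.5394, -0.1921, 0.2065], 'eef_rot': [0.7064, 0.7078, -0.0006, -0.0006], 'wrist_force': [0.0727, -0.2539, -0.3505], 'grip_width': 0.0056, 'q': [0.6344, 0.4009, -0.5096, 1.8186, 0.2312, 0.9828, 0.031]}
```

Not at the stop yet, so I push in small steps until force builds.

>>> send_rows(
  deltas=[
    {"dx":0,"dy":0.003,"dz":0,"rx":0,"ry":0,"rz":0},
    {"dx":0,"dy":0.005,"dz":0,"rx":0,"ry":0,"rz":0},
    {"dx":0,"dy":0.005,"dz":0,"rx":0,"ry":0,"rz":0},
  ],
)

```text
time: 17.75
tcp_pos: [0.5445, -0.1921, 0.2065]
eef_rot: [0.706, 0.708, -0.001, -0.001]
wrist_force: [-0.2, 1.0, -0.5]
grip_width: 0.004
```

>>> send_rows(
  deltas=[
    {"dx":0,"dy":0.002,"dz":0,"rx":0,"ry":0,"rz":0},
    {"dx":0,"dy":0.004,"dz":0,"rx":0,"ry":0,"rz":0},
    {"dx":0,"dy":0.004,"dz":0,"rx":0,"ry":0,"rz":0},
  ],
)

```text
time: 18.05
tcp_pos: [0.547, -0.1921, 0.2063]
eef_rot: [0.706, 0.708, -0.002, -0.002]
wrist_force: [-4.5, -0.2, 4.6]
grip_width: 0.003
```

>>> send_rows(
  deltas=[
    {"dx":0,"dy":0.002,"dz":0,"rx":0,"ry":0,"rz":0},
    {"dx":0,"dy":0.002,"dz":0,"rx":0,"ry":0,"rz":0},
  ],
)

```text
time: 18.25
tcp_pos: [0.5473, -0.1921, 0.2062]
eef_rot: [0.707, 0.708, -0.003, -0.003]
wrist_force: [-10.9, 0.9, 9.7]
grip_width: 0.009
```

>>> send_rows(
  deltas=[
    {"dx":0,"dy":-0.008,"dz":0,"rx":0,"ry":0,"rz":0},
    {"dx":0,"dy":-0.02,"dz":-0.0,"rx":0,"ry":0,"rz":0},
    {"dx":0,"dy":-0.04,"dz":-0.02,"rx":0,"ry":0,"rz":0},
    {"dx":0,"dy":-0.06,"dz":-0.05,"rx":0,"ry":0,"rz":0},
    {"dx":0,"dy":-0.08,"dz":-0.08,"rx":0,"ry":0,"rz":0},
  ],
)

```text
time: 18.75
tcp_pos: [0.4691, -0.1921, 0.2871]
eef_rot: [0.706, 0.708, -0.001, -0.001]
wrist_force: [0.4, -1.6, 0.7]
grip_width: 0.002
```

>>> send_rows(
  deltas=[
    {"dx":0,"dy":0,"dz":0,"rx":0,"ry":0,"rz":0},
    {"dx":0,"dy":0,"dz":0,"rx":0,"ry":0,"rz":0},
  ],
)

```text
time: 18.95
tcp_pos: [0.4703, -0.1926, 0.2873]
eef_rot: [0.707, 0.708, -0.001, 0.001]
wrist_force: [-0.7, 0.1, -0.0]
grip_width: 0.003
```

Run:
```python
from h import *
s=bar();t=bar('top');st();peg()
W=world(s)
print(rim(s,(.562,-.216),.153,.036),rim(s,(.3644,-.074),.029))
for S in(s,t):
  W=world(S);m=(W[...,2]>.158)&(W[...,2]<.178)&(abs(W[...,0]-.562)<.015)&(W[...,1]>-.29)&(W[...,1]<-.13)&(S['z_map']>0)
  v=cv2.fitLine(W[m][:,:2].astype('f4'),cv2.DIST_HUBER,0,.01,.01).ravel();print('bar line',m.sum(),v,'catch/x',)
cv2.imwrite('pics/c12.png',np.hstack([cv2.resize(s['image'][120:240,300:420],(400,400),interpolation=2),cv2.resize(t['image'][150:250,360:460],(400,400),interpolation=2)]))
```

```text
scene bar n 99 phi med 1.528 theta 0.034
top bar n 90 phi med 1.512 theta 0.018
{'time': 19.05, 'tcp_pos': [0.4702, -0.1921, 0.2858], 'eef_rot': [0.7064, 0.7078, -0.0008, -0.0011], 'wrist_force': [0.4388, -0.1348, 0.1889], 'grip_width': 0.0064, 'q': [0.7385, 0.2091, -0.5415, 1.8717, 0.1209, 1.0957, 0.1529]}
dark 46 [ 0.5611 -0.1882  0.192 ]
((array([ 0.561 , -0.2152]), np.float64(0.0311), 72), np.float64(0.1565)) ((array([ 0.3644, -0.0729]), np.float64(0.0402), 144), np.float64(0.0319))
bar line 211 [ 0.06851637  0.99764997  0.55664706 -0.23691368] catch/x
bar line 141 [ 0.01003804  0.99994963  0.56061167 -0.16948174] catch/x
```

View pics/c12.png

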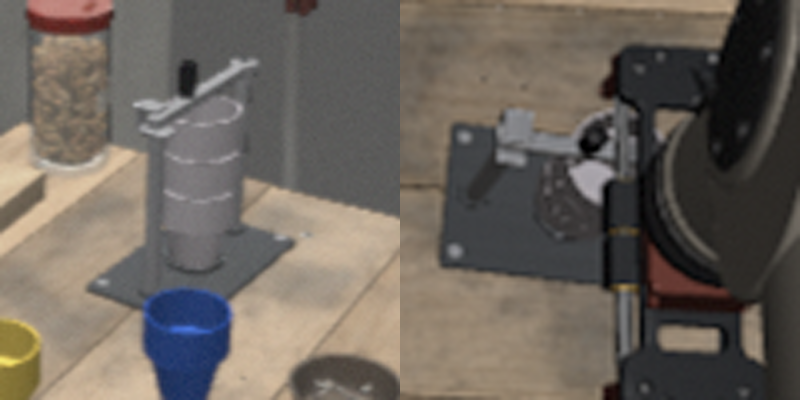

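The bar end sits in the catch at left-panel (150,118), over a straight stack. The hard stop was felt: 10.9 N with no further travel. The arm is clear, so I hand in.

```bash
python3 -c "
from cell import workorder; print(workorder.sign_off())"
```

```text
the job is handed in; nothing more can be done
None
```

I nested both loose cups in the carrier cup and swung the bar into its catch with closed fingers against the peg. I then backed the arm clear and handed the job in at about 19 s of the 72 s; no verdict was reported.

- **Stack:** the depth images put the three rims at about 84, 118.5 and 153 mm, with their centres within about 2 mm of each other. The picture shows the stack straight.
- **Bar:** it came up against a hard stop, about 11 N with no further travel. After release the two cameras read 0.02 and 0.03 rad open, within the 0.07 limit and about as fine as I can measure.
- **Bystanders:** the tin reads the same position as at the start. I did not re-measure the sanding block and the offcut, but I did not work near them.

One disagreement: the two cameras differ by about 2 mm in y. I worked with values from both, and no check failed.

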